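# Air the drying cabinet on its door stay

## Task

The small drying cabinet has to air under its filter head. Push its door in by the handle until the push latch lets go, pull the door open, then take the stay arm by its knob and drop the middle of its three holes over the peg on the cabinet's roof, so that the arm lies flat and holds the door open. Leave the beaker, the bottle and the ink jar beside the cabinet standing where they are.

Things in the scene. Friction and masses are not known exactly. Their poses are not given: they have to be found in the camera images.
- cabinet: White steel bench-top drying cabinet, 200 mm deep, 250 mm wide, 170 mm high, fixed to the bench. Origin at the centre of its underside, x from its front (the door) to its back, y to its left, z up; it stands turned by up to 0.2 rad. A pillar at the back of its roof carries a filter head (150 x 210 x 60 mm) that overhangs the rear three quarters of the roof; its underside is at z = 0.385
- head_edge (a point): middle of the lower front edge of the filter head, 50 mm behind the plane of the cabinet's front; the head reaches 105 mm to either side of it along the cabinet's y and hangs over the place where the stay arm's knob ends up, so that a gripper has to lean back (wrist towards the door side, some 30 to 45 degrees from vertical) to work there
- door_hinge (a point): point on the upright hinge axis of the door, at the left of the cabinet's front, 14 mm in front of the front frame; z = 0.13
- door (a joint): angle of the door about its hinge, rad: 0 as latched shut (it then stands 8 mm off the frame), positive as its right-hand end swings out to the front, up to 1.3; it can be pushed in to -0.035. Pushed in past about -0.015 (3 to 4 mm at the handle, 6 to 8 N) the latch lets go, and a spring pushes the door out to about 0.08. Pulling without pushing does not open it. The hinge is stiff (0.25 N m): the door stays where it is left. The middle hole fits the peg at about 0.49
- handle (a point): on the door's pull handle, an upright round steel bar of 12 mm diameter, z = 0.058 to 0.166, 46 mm in front of the door's mid-plane, 220 mm from the hinge axis along the door; this point is on the bar's axis at z = 0.147. 34 mm are free between bar and door; the upper of its two stems is 38 mm below this point. The door is 12 mm thick, its top at z = 0.166; the stay's pivot above it reaches z = 0.19
- stay_pivot (a point): pivot of the stay arm on top of the door, 195 mm from the hinge axis along the door, z = 0.1835, at mid-thickness of the arm
- stay_swivel (a joint): angle of the stay arm on the door about the upright axis through its pivot, rad: 0 = along the door, pointing to the door's hinge; positive = swung over the cabinet's roof. Turns easily and stays where it is left
- stay_arm (a joint): lift of the stay arm about a level axis through its pivot, rad: 0 = lying flat (as when a hole is right down over the peg), positive = knob end raised, up to 0.7. It falls flat by its own weight
- knob (a point): centre of the stay arm's black upright knob, a cylinder of 24 mm diameter and 50 mm height on the arm's free end; 204 mm from the pivot along the arm, 27.5 mm above the arm's mid-thickness
- hole_mid (a point): centre of the middle hole on the underside of the stay arm. The arm is a flat steel bar 30 mm wide, 5 mm thick, with round ends; its holes are 14 mm in diameter, 114, 143 and 172 mm from the pivot
- peg (a point): on the axis of the upright steel peg on the cabinet's roof, at the height of the underside of a flat-lying arm (z = 0.181): the peg is 10 mm in diameter and its rounded tip is 14 mm higher than this point; below it is a shoulder of 22 mm diameter
- beaker: glass beaker, 74 mm across, 90 mm high, standing left of the cabinet; origin at the centre of its underside. Bystander
- reagent_bottle: brown bottle with a cream cap, 62 mm across, 130 mm high, standing right of the cabinet; origin at the centre of its underside. Bystander
- ink_jar: ink jar with a black lid, 56 mm across, 63 mm high, standing left of the cabinet; origin at the centre of its underside. Bystander

How it is judged:
On the way:
1. the push latch has let go and the door stands ajar (value of joint door above 0.05 rad), for 0.05 s.
At the end, for the whole second after the job is handed in: The middle hole of the stay arm is down over the peg (its centre within 4 mm of the peg's axis, the arm flat to within 0.02 rad), so that the door stands open at about 0.49 rad (more than 0.4) and is at rest (horizontal distance between hole_mid and peg below 0.004 m and value of joint stay_arm below 0.02 rad and value of joint door above 0.4 rad and velocity of joint door between -0.02 and 0.02 rad/s); the robot touches nothing.
It fails at once if the beaker, the bottle or the ink jar is pushed more than 30 mm away or tipped over (distance of any of beaker, reagent_bottle, ink_jar from where it was at the start of the episode above 0.03 m or angle between any of beaker, reagent_bottle, ink_jar's own z axis and vertical above 0.5 rad).
It also fails if it takes over 54 s, if anything falls off the work surface, if the arm or the gripper's body presses on something with over 40 N, if the wrist force passes 120 N, or if a joint passes its speed limit or range.

## Robot

A 7-joint arm with a two-finger parallel gripper is mounted at the origin on a cart in front of the work surface, level with it; the furniture and walls round the work are solid. World frame = base frame: x ahead of the robot, y to its left, z up, the work surface at z = 0. Lengths are in m, angles in rad, forces in N, time in s.
With the tool pointing down it reaches from about 0.375 to 0.925 m from the base axis. Payload 3.1 kg.
Tool frame: the origin (TCP) lies between the finger pads; the fingertips stand 19 mm ahead of it and the grasp point (between the pads) is the TCP; z points along the fingers, y is the direction in which the jaws open and shut (so a half turn about z gives the same grasp; the last joint's range is limited). The gripper opens to 85 mm and grips with 20 to 120 N. Pads are 22 mm wide; open, the fingers measure 114 mm over their backs; the gripper's body (76 mm by 85 mm) begins 54 mm behind the grasp point. The pads swing forward as they close: fully open they stand 13 mm farther back than shut.
Start: joints at [-1.339, 0.383, 0.044, 1.598, -0.018, 1.161, -0.05], TCP at [0.21, 0.615, 0.229] pointing down, gripper open.
Joint ranges: [-2.61, 2.61], [-0.41, 2.15], [-1.48, 1.57], [0, 2.5], [-1.57, 4.71], [0.05, 1.97], [-2.85, 2.85]. Speed limits (rad/s): [2.79, 2.79, 3.14, 3.14, 3.14, 3.14, 3.14].

## Interface

Orientations are given as a unit quaternion [x, y, z, w].
In Python, from bench import move_ptp, movel, move_j, move_gripper, pause, inverse_kinematics, read_camera, camera_params, MotionError, sign_off, look_for, tip_of, read_time_s, read_qpos, read_joint_vel, read_effort, read_eef_pos, read_tcp_rot, read_ft_force, read_ft_torque, read_finger_gap gives the robot as it stands. Calls block until the motion is done:
- move_ptp(position, orientation): joint-space move of the TCP to a pose.
- movel(position, orientation=None, speed=0.15): straight line of the TCP; orientation=None keeps the orientation; speed is the mean speed in m/s.
- move_j(angles): joint-space move.
- move_gripper(opening, effort=None): finger opening in m; effort is the grip in N (None keeps the last); returns when the fingers have stopped.
- pause(seconds).
- inverse_kinematics(position, orientation): joint angles nearest the present ones, or None.
- read_camera(name): name is "side" or "top"; returns the picture (384x512x3 uint8, red, green, blue); there is no depth.
- camera_params(name): a dict with "K" (3x3 intrinsics, pixels), "camera_from_world" (4x4, takes a point from world to camera coordinates). Camera axes: x right, y down, z forward; pixel columns grow to the right and rows downward; lengths in m; the calibration is good to about 2 mm. A picture is of the moment at which its call begins. camera_params takes no time and is no camera call.
A pose or a line that the arm cannot do raises MotionError and nothing moves.
- sign_off(): hands the job in, once; it reports no verdict.
Trained networks look in the newest picture that a camera, given by its name, has taken for a name from the list of things; names that differ only in an ending like _2 or _b are one class to them, and where a whole thing is asked for, a point or a joint stands for the part that bears it (a point fixed in the world has none). Each returns a list of dicts, best first, with "confidence" (0 to 1); they miss things now and then, are a little off and sometimes report something else, mostly with a low value. They report only what shows in the picture. A call takes as long as a camera call.
- look_for(camera, name): "at" ([column, row] in pixels, amid what is visible of it).
- tip_of(camera, name): "at" ([column, row] in pixels: a listed point, or the origin of a listed thing).
Readings, each from a call of its own:
- read_time_s(): time.
- read_qpos(): joint angles.
- read_joint_vel(): joint speeds.
- read_effort(): joint torques, N m.
- read_eef_pos(): TCP position.
- read_tcp_rot(): TCP orientation.
- read_ft_force(): force on the tool from outside, world axes, zero at the start.
- read_ft_torque(): the same for the moment, N m.
- read_finger_gap(): finger opening in m.
Only numpy, scipy, OpenCV 4.12 (cv2) and the standard library are available. Lean on these libraries where they do the work, as an engineer would, in place of code of your own. Each camera call takes 0.05 s, during which the arm holds its last target.

## Working session

There is one attempt and no reset: what is moved stays moved. The work goes in short steps, each a Python script; the robot and the scene stay as the last script left them, time stands still between calls to the robot, and variables do not carry over. Pictures are saved under pics/ and viewed, and the job is handed in when it is done.

```bash
ls; mkdir -p pics; python3 - <<'E'
from bench import *
import cv2,numpy as np
for c in ("side","top"):
    im=read_camera(c); cv2.imwrite(f"pics/{c}0.png",cv2.cvtColor(im,cv2.COLOR_RGB2BGR))
    p=camera_params(c); print(c,np.round(p["K"],1).tolist(),np.round(p["camera_from_world"],3).tolist())
    for n in ["cabinet","head_edge","door_hinge","handle","stay_pivot","knob","hole_mid","peg","beaker","reagent_bottle","ink_jar"]:
        print(n,[(np.round(d["at"],1).tolist(),round(d["confidence"],2)) for d in tip_of(c,n)[:2]])
print(read_time_s(),read_tcp_rot(),read_eef_pos())
E
```

```text
pics
side [[394.5, 0.0, 251.9], [0.0, 394.5, 187.1], [0.0, 0.0, 1.0]] [[-0.978, -0.206, 0.019, 0.636], [-0.092, 0.352, -0.931, 0.237], [0.185, -0.913, -0.364, 1.168], [0.0, 0.0, 0.0, 1.0]]
cabinet [([240.2, 243.8], 0.85)]
head_edge [([257.8, 126.9], 0.9)]
door_hinge [([275.5, 229.8], 0.62)]
handle [([294.2, 193.1], 0.68)]
stay_pivot [([278.2, 186.9], 0.72)]
knob [([266.5, 203.0], 0.84)]
hole_mid [([268.9, 205.0], 0.78)]
peg [([261.9, 196.6], 0.95), ([270.2, 204.4], 0.27)]
beaker [([252.7, 281.1], 0.91)]
reagent_bottle []
ink_jar [([227.2, 276.5], 0.84)]
top [[498.8, 0.0, 261.3], [0.0, 498.8, 189.1], [0.0, 0.0, 1.0]] [[0.008, -1.0, -0.001, 0.056], [-0.999, -0.008, -0.05, 0.653], [0.05, 0.001, -0.999, 1.65], [0.0, 0.0, 0.0, 1.0]]
cabinet []
head_edge [([269.1, 190.9], 0.91)]
door_hinge [([233.5, 212.4], 0.68)]
handle [([307.4, 226.0], 0.66)]
stay_pivot [([296.9, 211.5], 0.63)]
knob [([230.3, 209.2], 0.83)]
hole_mid [([247.9, 207.1], 0.84)]
peg [([270.9, 198.8], 0.98)]
beaker [([215.2, 202.9], 0.82)]
reagent_bottle [([327.4, 179.3], 0.62), ([269.7, 189.5], 0.19)]
ink_jar [([213.6, 180.1], 0.73)]
1.2 [ 1.64165636e-01  9.86432786e-01 -3.89468619e-05 -2.40197252e-05] [0.21048396 0.61495269 0.22945547]
```

View pics/side0.png

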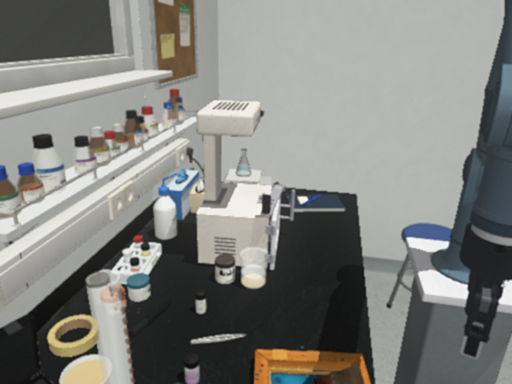

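View pics/top0.png

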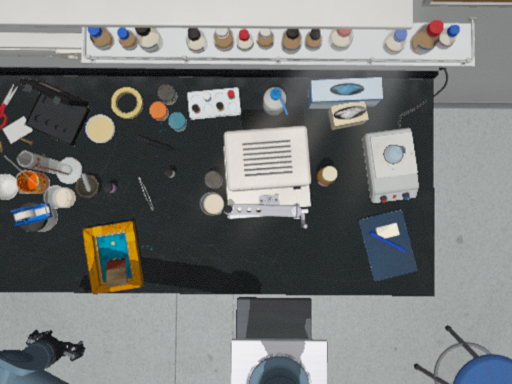

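```bash
cat > h.py <<'E'
from bench import *
import numpy as np, cv2
from scipy.optimize import least_squares
from scipy.spatial.transform import Rotation as R
def proj(c,P):
    p=camera_params(c);T=np.array(p["camera_from_world"]);q=T[:3,:3]@P+T[:3,3];u=np.array(p["K"])@q;return u[:2]/u[2]
def back(c,uv,z):
    p=camera_params(c);T=np.array(p["camera_from_world"]);K=np.array(p["K"])
    o=-T[:3,:3].T@T[:3,3];d=T[:3,:3].T@np.linalg.inv(K)@np.array([uv[0],uv[1],1.]);return o+d*(z-o[2])/d[2]
def tri(obs):
    return least_squares(lambda P:np.concatenate([proj(c,P)-np.array(uv) for c,uv in obs]),[0.6,0,.2]).x
def snap(c,name,box=None,s=1):
    im=read_camera(c)
    if box: im=im[box[1]:box[3],box[0]:box[2]]
    im=cv2.resize(im,None,fx=s,fy=s,interpolation=cv2.INTER_CUBIC);cv2.imwrite(f"pics/{name}.png",cv2.cvtColor(im,cv2.COLOR_RGB2BGR))
E
cat > fit.py <<'E'
from h import *
Z=dict(head_edge=.385,door_hinge=.13,handle=.147,stay_pivot=.1835,knob=.211,hole_mid=.181,peg=.181)
meas={}
for k in range(3):
  for c in("side","top"):
    read_camera(c)
    for n in Z:
        d=tip_of(c,n)
        if d and d[0]["confidence"]>.5: meas.setdefault((c,n),[]).append(d[0]["at"])
for k in meas:print(k,np.round(meas[k],1).tolist())
def model(v):
    x,y,t,hy,px,py,sw=v
    c,s=np.cos(t),np.sin(t);W=lambda a,b,z:np.array([x+c*a-s*b,y+s*a+c*b,z])
    hx=-.114;pv=np.array([hx,hy-.195]);d=np.array([np.sin(sw),np.cos(sw)])
    L=dict(head_edge=(-.05,0),door_hinge=(hx,hy),handle=(hx-.046,hy-.22),stay_pivot=pv,knob=pv+.204*d,hole_mid=pv+.143*d,peg=(px,py))
    return {n:W(*L[n],Z[n]) for n in L}
def res(v):
    M=model(v);r=[]
    for (c,n),l in meas.items():
        r+=list((proj(c,M[n])-np.mean(l,0)))
    # peg geometry prior: pivot at door 0.49 is .143 from peg
    hy,px,py=v[3:6];q=np.array([-.114-.195*np.sin(.49),hy-.195*np.cos(.49)])
    r.append((np.hypot(*(q-[px,py]))-.143)*1000/1.5)
    return r
s=least_squares(res,[.7,0,0,.11,-.08,0,0],loss="soft_l1")
print(np.round(s.x,4),s.cost)
M=model(s.x)
for n in M: print(n,np.round(M[n],4),[ (c,np.round(np.mean(meas[c,n],0)-proj(c,M[n]),1).tolist()) for c in("side","top") if (c,n) in meas], n!="x" and (np.round(tri([(c,np.mean(meas[c,n],0)) for c in("side","top")]),4) if ("side",n) in meas and ("top",n) in meas else ""))
E
python3 fit.py; python3 - <<'E'
from h import *
snap("top","topz",(190,120,350,250),5)
snap("side","sidez",(180,90,320,300),3)
for c in("beaker","ink_jar","reagent_bottle"):
    print(c,[np.round(back("top",d["at"],0),3) for d in tip_of("top",c)[:1]])
print(read_time_s())
E
```

```text
('side', 'head_edge') [[256.3, 130.1], [257.3, 129.8], [254.9, 130.3]]
('side', 'door_hinge') [[271.3, 230.3], [272.9, 227.8], [272.7, 230.1]]
('side', 'handle') [[293.5, 197.2], [290.7, 194.0], [290.6, 194.6]]
('side', 'stay_pivot') [[277.9, 185.4], [278.5, 184.6], [279.7, 184.1]]
('side', 'knob') [[268.2, 202.7], [267.3, 201.2], [265.0, 204.1]]
('side', 'hole_mid') [[271.4, 206.9], [270.4, 204.8], [269.2, 203.6]]
('side', 'peg') [[263.2, 198.7], [262.5, 194.7], [263.3, 196.0]]
('top', 'head_edge') [[271.0, 190.9], [271.2, 187.8]]
('top', 'door_hinge') [[230.6, 212.8], [230.7, 214.9], [231.3, 213.3]]
('top', 'handle') [[306.1, 224.5], [306.4, 225.1], [306.4, 226.5]]
('top', 'stay_pivot') [[294.0, 211.6], [296.6, 210.5], [294.7, 209.0]]
('top', 'knob') [[229.5, 209.2], [230.5, 207.3]]
('top', 'hole_mid') [[248.7, 210.9], [246.1, 209.4], [247.7, 209.3]]
('top', 'peg') [[266.1, 198.5], [266.5, 197.9], [270.3, 197.4]]
[ 0.6877  0.0395  0.0759  0.12   -0.0751  0.0071  0.0863] 12.25084570096182
head_edge [0.6378 0.0357 0.385 ] [('side', [0.0, 2.4]), ('top', [0.3, 1.5])] [0.6359 0.0352 0.3779]
door_hinge [0.5649 0.1504 0.13  ] [('side', [0.5, -0.0]), ('top', [-1.3, -1.7])] [0.5662 0.154  0.1319]
handle [ 0.5357 -0.0724  0.147 ] [('side', [-0.3, 0.4]), ('top', [1.9, -0.1])] [ 0.5365 -0.0785  0.1429]
stay_pivot [ 0.5797 -0.044   0.1835] [('side', [1.1, -1.5]), ('top', [-0.9, -0.6])] [ 0.579  -0.0411  0.1897]
knob [0.5818 0.16   0.211 ] [('side', [0.7, -0.6]), ('top', [2.6, -1.4])] [0.5834 0.1521 0.2093]
hole_mid [0.5812 0.099  0.181 ] [('side', [0.6, 0.5]), ('top', [-0.9, -0.2])] [0.5804 0.1014 0.1806]
peg [0.6122 0.0409 0.181 ] [('side', [0.3, 0.6]), ('top', [-0.2, -2.0])] [0.6148 0.0408 0.1791]
beaker [array([0.599, 0.221, 0.   ])]
ink_jar [array([0.674, 0.215, 0.   ])]
reagent_bottle [array([0.569, 0.154, 0.   ])]
3.85
```

View pics/topz.png

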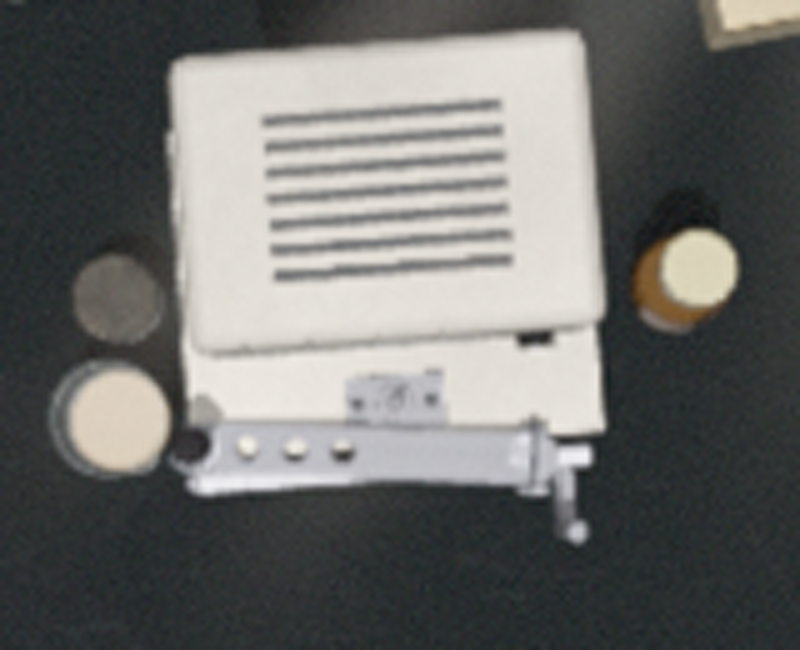

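View pics/sidez.png

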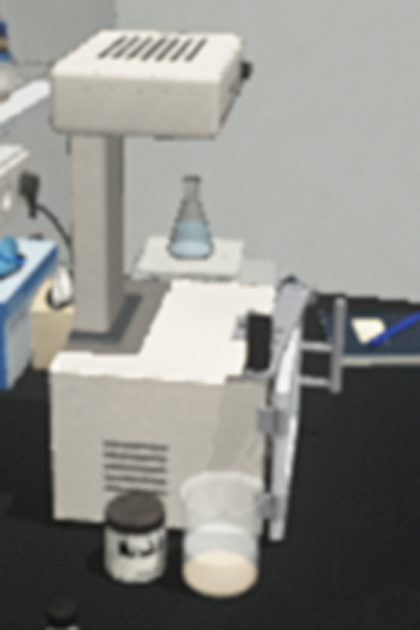

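```bash
python3 - <<'E'
from h import *
b=lambda x,y,z:np.round(back("top",(190+x/5-.4,120+y/5-.4),z),4)
print("handle top",b(575,533,.166),"peg tip",b(396,398,.193),"knobtop",b(193,446,.236),"holes",b(247,448,.186),b(296,448,.186),b(343,450,.186),"pivot",b(540,456,.188))
print("head fl",b(210,353,.385+.0),b(600,325,.385),"cab right front",b(605,432,.17))
print("bottle",b(698,268,.13),"beaker",b(118,418,.03),"jar",b(118,297,.063))
E
```

```text
handle top [ 0.534  -0.0714  0.166 ] peg tip [0.6141 0.0381 0.193 ] knobtop [0.584 0.156 0.236] holes [0.5836 0.127  0.186 ] [0.5838 0.0976 0.186 ] [0.5829 0.0695 0.186 ] pivot [ 0.5803 -0.0484  0.188 ]
head fl [0.6309 0.1377 0.385 ] [ 0.6471 -0.0651  0.385 ] cab right front [ 0.5952 -0.089   0.17  ]
bottle [ 0.6986 -0.1505  0.13  ] beaker [0.6043 0.2197 0.03  ] jar [0.6822 0.2175 0.063 ]
```

```bash
cat >> h.py <<'E'
CAB=np.array([.6877,.0395]);TH=.0759
HG=np.array([.5649,.1504])
def cabdir(a,b,t=TH): return np.array([np.cos(t)*a-np.sin(t)*b,np.sin(t)*a+np.cos(t)*b])
def doorpt(along,front,th):
    u=cabdir(-np.sin(th),-np.cos(th)); n=cabdir(-np.cos(th),np.sin(th))
    return HG+along*u+front*n
def qdown(th,sgn=1):
    u=cabdir(-np.sin(th),-np.cos(th))*sgn
    y=np.array([u[0],u[1],0]);z=np.array([0,0,-1.]);x=np.cross(y,z)
    return R.from_matrix(np.c_[x,y,z]).as_quat()
def qlean(head,lean):
    # approach heading (rad, world), lean from vertical
    z=np.array([np.sin(lean)*np.cos(head),np.sin(lean)*np.sin(head),-np.cos(lean)])
    y=np.array([-np.sin(head),np.cos(head),0]);x=np.cross(y,z)
    return R.from_matrix(np.c_[x,y,z])
E
python3 - <<'E'
from h import *
print(doorpt(.22,.046,0),read_tcp_rot())
for s in(1,-1):
  for th in(0,.25,.49,.55):
    p=doorpt(.22,.046,th);q=inverse_kinematics([*p,.15],qdown(th,s));print(s,th,p,None if q is None else np.round(q,2))
# final knob
pv=doorpt(.195,0,.49);pg=np.array([.6125,.040]);d=(pg-pv);print("pv",pv,np.linalg.norm(d));d/=np.linalg.norm(d)
hd=np.arctan2(d[1],d[0]);kn=pv+.204*d;print("final knob",kn,"heading",hd)
for s in(0,np.pi):
 for lean in(.6,.75,.85):
  for off in(0,-.3,-.6):
   r=[]
   for h,pp in((hd,kn),(1.08,doorpt(.195,0,.49)+.204*np.array([np.cos(1.08),np.sin(1.08)]))):
    q=(qlean(h+off,lean)*R.from_euler('z',s)).as_quat()
    qq=inverse_kinematics([*pp,.24],q);r.append(None if qq is None else np.round(qq,2).tolist())
   print(round(s,1),lean,off,r)
E
```

```text
[ 0.53571441 -0.07245466] [1.64133793e-01 9.86438086e-01 1.94124172e-05 1.22609369e-05]
1 0 [ 0.53571441 -0.07245466] [-0.77  0.41  0.99  1.97 -0.42  0.98 -1.07]
1 0.25 [ 0.48148659 -0.05830602] [-0.78  0.23  0.91  2.09 -0.23  0.92 -1.49]
1 0.49 [ 0.43426742 -0.0324965 ] [-1.31  0.28  1.45  2.21 -0.34  0.93 -1.64]
1 0.55 [ 0.42353528 -0.02433413] [-1.4   0.19  1.48  2.23 -0.23  0.91 -1.82]
-1 0 [ 0.53571441 -0.07245466] [-0.61  0.34  0.79  1.96 -0.29  0.95  1.97]
-1 0.25 [ 0.48148659 -0.05830602] [-0.7   0.21  0.82  2.09 -0.19  0.92  1.62]
-1 0.49 [ 0.43426742 -0.0324965 ] [-0.79  0.07  0.81  2.2  -0.07  0.9   1.21]
-1 0.55 [ 0.42353528 -0.02433413] [-0.8   0.04  0.79  2.22 -0.03  0.9   1.1 ]
pv [ 0.4864386  -0.02811837] 0.14328848290868998
final knob [0.66591238 0.06886184] heading 0.49541090813028854
0 0.6 0 [[-1.01, 0.28, 1.11, 2.02, -0.97, 0.66, 2.78], [0.99, 0.38, -1.21, 1.96, -0.2, 0.68, 2.65]]
0 0.6 -0.3 [[-0.94, 0.15, 0.85, 2.06, -0.4, 0.41, 1.97], [0.97, 0.22, -1.19, 2.06, -0.28, 0.52, 2.4]]
0 0.6 -0.6 [[-0.83, 0.14, 0.61, 2.04, 0.28, 0.43, 1.0], [-1.38, -0.08, 1.12, 2.2, -0
[... 840 characters left out ...]
0.39, 0.45, -2.24], [-0.78, -0.02, 0.53, 2.18, -0.31, 0.41, -1.1]]
3.1 0.75 0 [[-1.04, 0.26, 1.16, 2.12, -1.31, 0.61, -0.02], [-0.88, 0.23, 0.98, 2.1, -1.18, 0.96, 0.33]]
3.1 0.75 -0.3 [[-0.63, 0.09, 0.5, 2.16, -0.48, 0.17, -1.08], [-1.03, 0.03, 0.97, 2.22, -1.09, 0.56, 0.0]]
3.1 0.75 -0.6 [[-0.86, 0.11, 0.6, 2.15, 0.8, 0.28, -2.67], [-0.96, -0.07, 0.72, 2.29, -0.62, 0.22, -0.75]]
3.1 0.85 0 [[-0.03, 0.14, 0.04, 2.15, -1.39, 0.39, 0.16], [-0.93, 0.32, 1.12, 2.14, -1.38, 1.09, 0.5]]
3.1 0.85 -0.3 [[-1.4, 0.33, 1.42, 2.24, 4.57, 0.37, 0.04], [-1.23, 0.07, 1.24, 2.28, -1.38, 0.63, 0.3]]
3.1 0.85 -0.6 [[-1.55, 0.39, 1.43, 2.23, -1.19, 0.09, -0.83], [-1.39, -0.19, 1.14, 2.36, -0.85, 0.06, -0.44]]
```

```bash
python3 - <<'E'
from h import *
q=qdown(0,-1);p=doorpt(.22,.046,0)
move_gripper(.06,60)
move_ptp([.36,.36,.36],qdown(.3,-1));print(read_time_s(),np.round(read_qpos(),2))
move_ptp([*p,.26],q);print(read_time_s(),np.round(read_qpos(),2))
snap("top","t1",(190,120,350,250),5);snap("side","s1",(180,90,340,300),3)
print(read_eef_pos(),read_ft_force())
E
```

```text
5.45 [-1.03  0.02  0.16  1.76 -0.    1.36  0.48]
7.1917 [-0.62  0.17  0.76  1.86 -0.13  1.16  1.83]
[ 0.53610273 -0.0706723   0.26002779] [-0.16180367 -0.30380287  0.36518027]
```

View pics/t1.png

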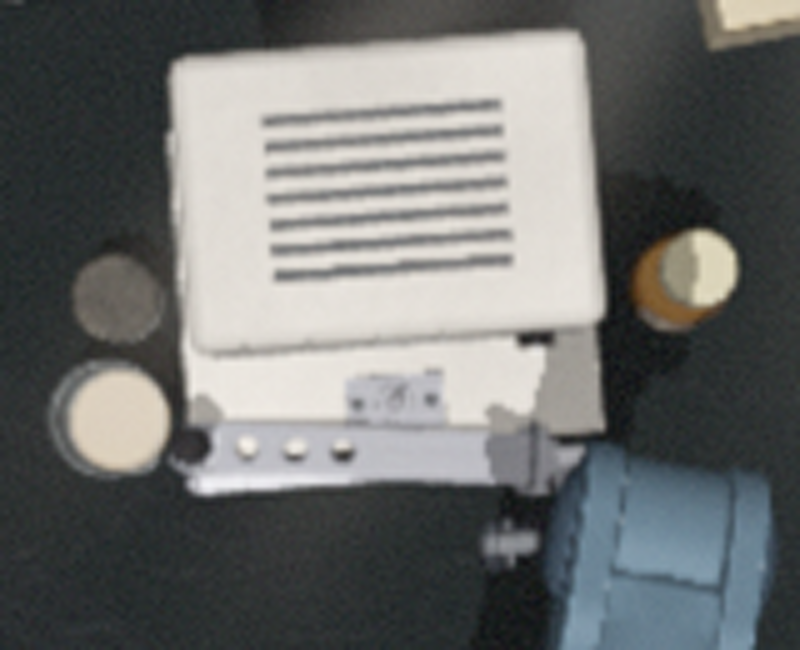

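View pics/s1.png

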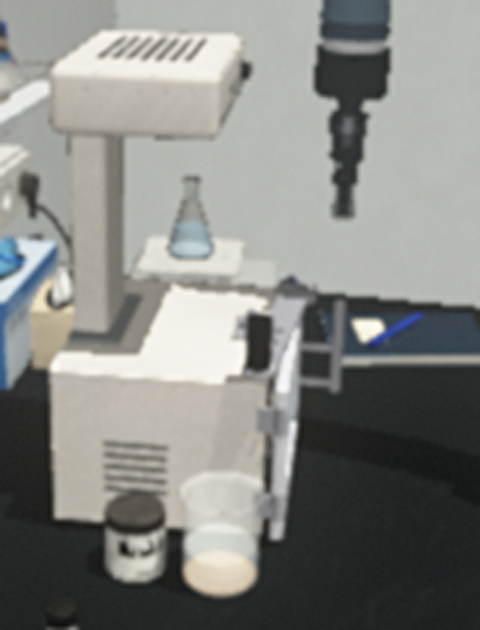

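The gripper hangs above the handle bar, which is at about (339,345) in the side crop. Next I go down, grip and push.

```bash
python3 - <<'E'
from h import *
q=qdown(0,-1);p=doorpt(.22,.046,0)
movel([*p,.15],q);move_gripper(.0,60)
g=read_finger_gap();e=np.array(read_eef_pos());f0=np.array(read_ft_force())
print(g,e,f0)
if g<.02 and g>.008:
    for th in(-.013,-.02,-.027):
        movel([*doorpt(.22,.046,th),.15],qdown(th,-1),speed=.03)
        print(th,read_eef_pos(),np.round(np.array(read_ft_force())-f0,1))
    movel([*doorpt(.22,.046,.05),.15],qdown(.05,-1),speed=.06)
    print(read_eef_pos(),np.round(np.array(read_ft_force())-f0,1),read_time_s())
    snap("top","t2",(190,120,350,250),5)
E
```

```text
0.009009292788152988 [ 0.53617246 -0.07106823  0.15083818] [-0.96762772  3.06556295  5.02032682]
-0.013 [ 0.53803724 -0.07129344  0.15076559] [-2.2 -0.5  3.4]
-0.02 [ 0.53906671 -0.07140495  0.15076339] [-4.5 -0.1  4.5]
-0.027 [ 0.54039395 -0.0715173   0.15075293] [-4.6  1.3  5.3]
[ 0.52397654 -0.06934465  0.1507908 ] [-3.1 -0.   2.3] 9.8917
```

View pics/t2.png

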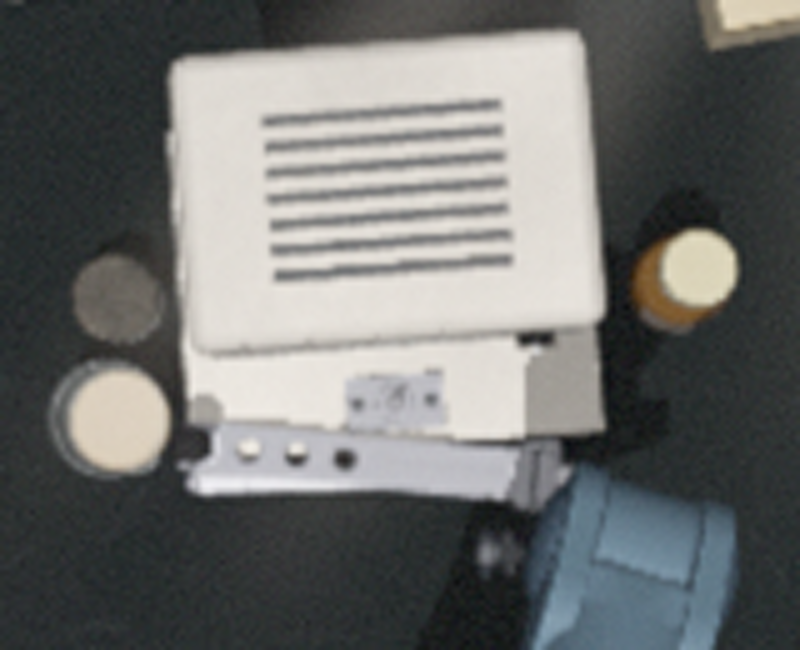

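The latch has let go: the pivot moved from (540,456) to (537,475), about 11 mm. I pull on.

```bash
python3 - <<'E'
from h import *
for th in(.16,.27,.38,.50):
    movel([*doorpt(.22,.046,th),.15],qdown(th,-1),speed=.09)
    print(th,np.round(read_eef_pos(),4),np.round(read_ft_force(),1),round(read_finger_gap(),4))
pause(.2)
print(np.round(read_ft_force(),1),np.round(read_qpos(),2))
move_gripper(.05); p=doorpt(.22,.046,.5)
movel([*p,.24],qdown(.5,-1),speed=.2)
print(np.round(read_eef_pos(),4),read_time_s())
p2=p+np.array([-.03,-.08]);
try:
    move_ptp([*p2,.36],qdown(.5,-1))
except MotionError as e: print(e)
snap("top","t3",(190,120,350,250),5);
for n in("knob","hole_mid","stay_pivot","handle","peg"):
    d=tip_of("top",n);print(n,[(np.round(x["at"],1).tolist(),round(x["confidence"],2)) for x in d[:1]])
snap("side","s3",(180,90,340,300),3)
for n in("knob","hole_mid","stay_pivot","handle","peg"):
    d=tip_of("side",n);print(n,[(np.round(x["at"],1).tolist(),round(x["confidence"],2)) for x in d[:1]])
print(read_time_s())
E
```

```text
0.16 [ 0.5013 -0.0642  0.1508] [-1.   3.1  5.6] 0.009
0.27 [ 0.4783 -0.0564  0.1508] [-0.8  1.8  6.4] 0.0091
0.38 [ 0.456  -0.046   0.1508] [-0.8  1.2  6.6] 0.009
0.5 [ 0.4331 -0.0319  0.1508] [-1.3  0.4  6.4] 0.0088
[-2.2  0.3  6.9] [-0.81  0.07  0.83  2.2  -0.06  0.9   1.2 ]
[ 0.432  -0.0311  0.2394] 12.9333
knob [([233.2, 210.5], 0.97)]
hole_mid [([247.1, 221.4], 0.62)]
stay_pivot [([292.0, 243.5], 0.58)]
handle [([293.9, 259.6], 0.84)]
peg [([269.2, 197.6], 0.58)]
knob [([265.3, 198.2], 0.63)]
hole_mid [([280.2, 205.6], 0.9)]
stay_pivot [([307.7, 190.6], 0.79)]
handle [([322.7, 201.7], 0.89)]
peg [([263.6, 193.4], 0.81)]
14.175
```

View pics/t3.png

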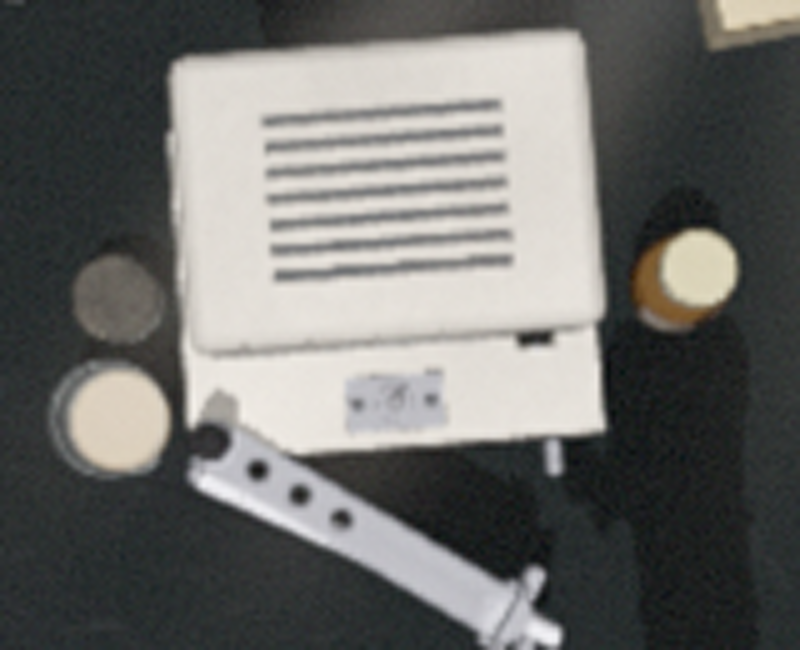

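View pics/s3.png

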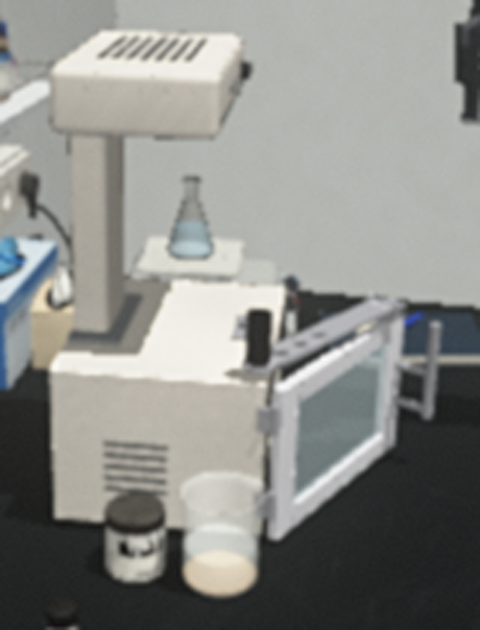

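```bash
python3 - <<'E'
from h import *
b=lambda x,y,z:back("top",(190+x/5-.4,120+y/5-.4),z)
k=b(212,440,.236)[:2];h=[b(*p,.186)[:2] for p in((258,469),(300,495),(343,518))];pv=b(508,612,.188)[:2]
print("knob",k,tri([("side",(265.3,198.2)),("top",(233.2,210.5))]),"holes",h,"pivot",pv,doorpt(.195,0,.5))
A=np.array(h);d=(A[0]-A[2])/np.linalg.norm(A[0]-A[2]);print(np.linalg.norm(A[0]-A[2]),"pivot from holes",A.mean(0)-.143*d,"knob from holes",A.mean(0)+.061*d,"heading",np.arctan2(d[1],d[0]), "pivot-knob head",np.arctan2(*((k-doorpt(.195,0,.5))[::-1])),np.linalg.norm(k-doorpt(.195,0,.5)))
E
```

```text
knob [0.58757459 0.14504013] [0.58357536 0.14313591 0.21833366] holes [array([0.57109515, 0.1202737 ]), array([0.55576353, 0.09498095]), array([0.54224359, 0.0691326 ])] pivot [ 0.48717791 -0.02972389] [ 0.48465737 -0.02732484]
0.05871818740345712 pivot from holes [ 0.48610344 -0.02975132] knob from holes [0.58634018 0.14792422] heading 1.0571497126092466 pivot-knob head 1.032520026852877 0.20075268260077794
```

```bash
cat >> h.py <<'E'
OFF=-.3;LEAN=.62
G0=qlean(OFF,LEAN)*R.from_euler('z',np.pi)
def armpose(P,h,phi,up=.006):
    Q=R.from_euler('z',h)*R.from_euler('y',-phi)
    return np.array([P[0],P[1],.1835])+Q.apply([.204,0,.0275+up]),(Q*G0)
E
python3 - <<'E'
from h import *
P=np.array([.4857,-.0285]);h=1.05
pos,rot=armpose(P,h,0);print(pos)
print(inverse_kinematics(pos-.09*rot.apply([0,0,1]),rot.as_quat()))
move_ptp(pos-.09*rot.apply([0,0,1]),rot.as_quat())
print(np.round(read_qpos(),2),read_time_s(),inverse_kinematics(pos,rot.as_quat()))
snap("top","t4",(190,120,350,250),5);snap("side","s4",(180,90,340,300),3)
E
```

```text
[0.58720449 0.14845434 0.217     ]
[-0.88352312 -0.17218146  0.76845665  2.16336827 -0.41747695  0.63893878
 -0.63404879]
[-0.88 -0.17  0.77  2.16 -0.42  0.64 -0.63] 15.675 [-1.00709009  0.10669659  0.92769881  2.16471275 -0.90177285  0.57696886
 -0.23167314]
```

View pics/t4.png

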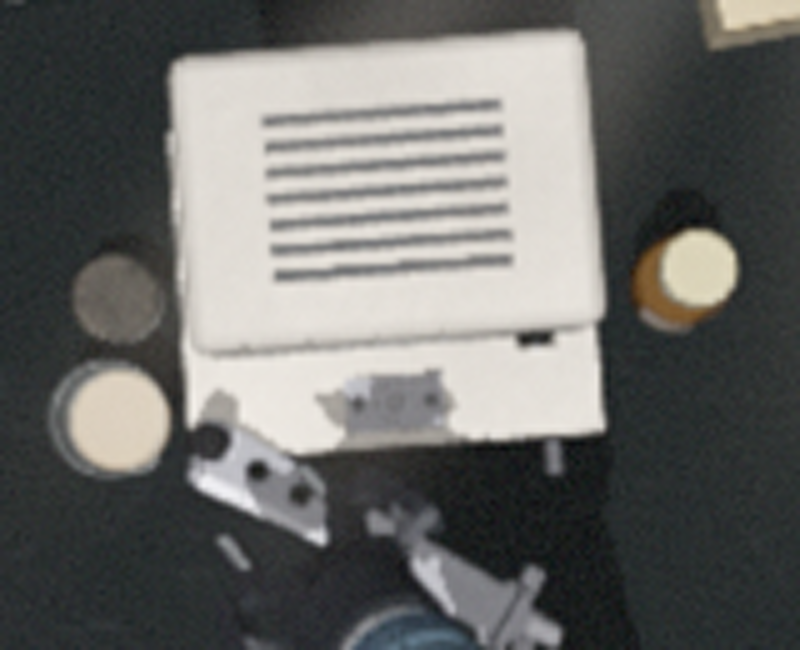

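View pics/s4.png

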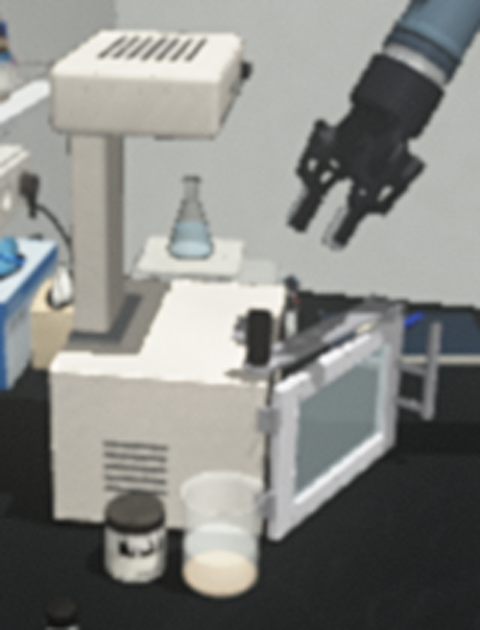

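The open gripper leans towards the knob, which is at about (258,335) in the side crop. I grasp and lift.

```bash
python3 - <<'E'
from h import *
P=np.array([.4857,-.0285]);h=1.05
pos,rot=armpose(P,h,0)
movel(pos,rot.as_quat(),speed=.1)
f0=np.array(read_ft_force());move_gripper(0,40)
print(read_finger_gap(),np.round(read_eef_pos(),4),f0,np.round(read_ft_force(),1),np.round(read_qpos(),2))
if .015<read_finger_gap()<.03:
    for phi in(.08,.15):
        try:
            pos,rot=armpose(P,h,phi);movel(pos,rot.as_quat(),speed=.06)
        except MotionError as e: print(e);break
        print(phi,np.round(read_ft_force(),1),read_finger_gap(),np.round(read_qpos(),2))
print(read_time_s())
snap("top","t5",(190,120,350,250),5);snap("side","s5",(180,90,340,300),3)
E
```

```text
0.02214678455303481 [0.5874 0.1483 0.2174] [-0.22685115 -0.06558727  0.21086235] [0.9 0.  0.2] [-0.95  0.1   0.87  2.16 -0.89  0.57 -0.24]
0.08 [0.2 0.2 0.1] 0.021921138813531905 [-0.92  0.06  0.86  2.19 -0.99  0.58 -0.13]
0.15 [ 1.1  0.5 -1.2] 0.022004342077243014 [-0.89  0.03  0.87  2.21 -1.09  0.6  -0.03]
17.9917
```

View pics/t5.png

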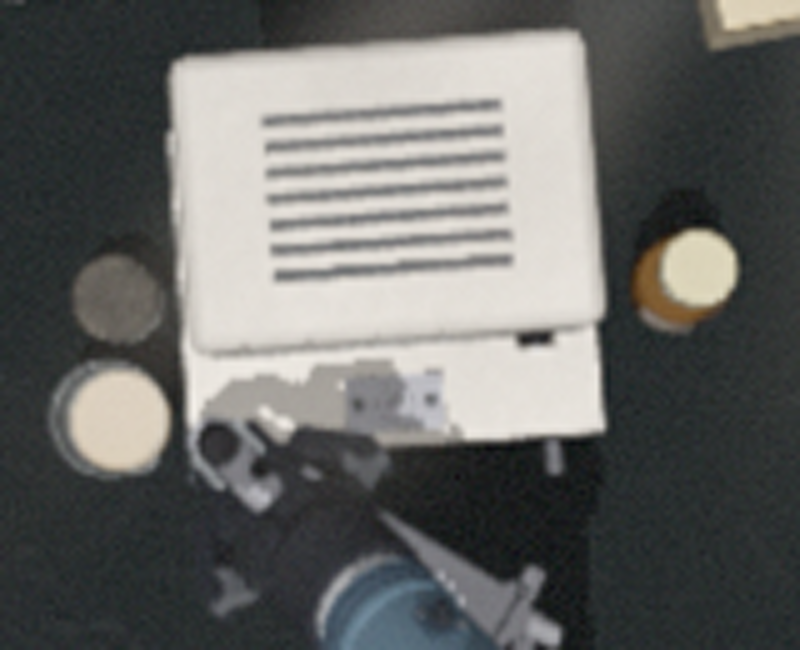

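View pics/s5.png

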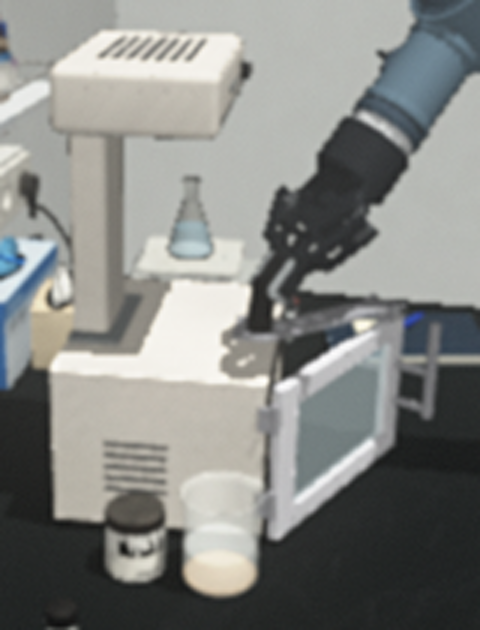

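The arm hangs raised in the gripper, with its knob end clear of the roof. I swing it over the peg.

```bash
python3 - <<'E'
from h import *
P=np.array([.4860,-.0284])
for h in(.91,.77,.63,.49):
    try:
        pos,rot=armpose(P,h,.15);movel(pos,rot.as_quat(),speed=.07)
    except MotionError as e: print(h,e);break
    print(h,np.round(read_ft_force(),1),round(read_finger_gap(),4),np.round(read_qpos(),2))
print(read_time_s())
snap("top","t6",(190,120,350,250),5);snap("side","s6",(180,90,340,300),3)
for n in("knob","hole_mid","stay_pivot","handle","peg"):
    d=tip_of("side",n);print(n,[(np.round(x["at"],1).tolist(),round(x["confidence"],2)) for x in d[:1]])
E
```

```text
0.91 [-1.4 -0.6 -1.1] 0.0221 [-0.91  0.04  0.87  2.21 -1.09  0.49 -0.14]
0.77 [-1.4 -2.2 -1.8] 0.0218 [-0.92  0.05  0.87  2.2  -1.07  0.39 -0.28]
0.63 [-2.8 -2.7 -2.2] 0.0218 [-0.95  0.06  0.88  2.19 -0.99  0.3  -0.46]
0.49 [-1.3 -2.1 -1.5] 0.0218 [-1.01  0.08  0.94  2.18 -0.84  0.22 -0.73]
20.2667
knob [([247.3, 177.9], 0.83)]
hole_mid [([264.0, 189.9], 0.85)]
stay_pivot []
handle [([321.4, 201.8], 0.96)]
peg [([266.3, 197.2], 0.55)]
```

View pics/t6.png

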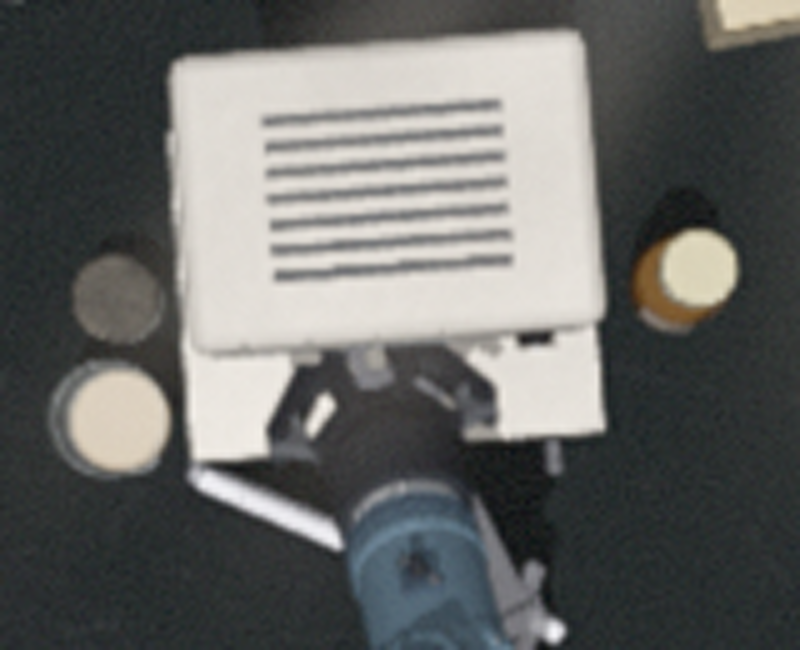

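View pics/s6.png

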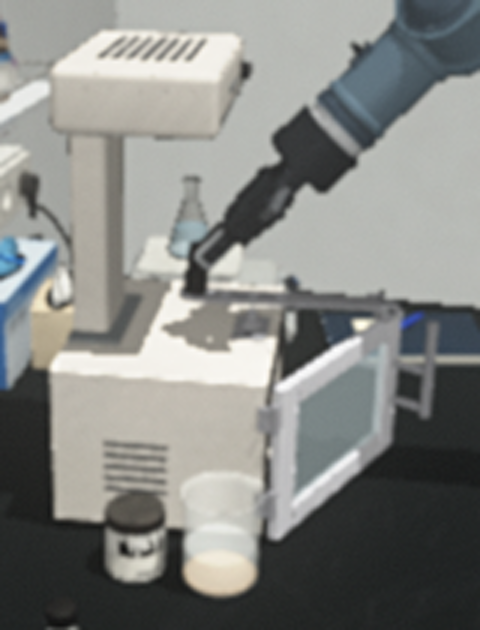

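Clearance to the head is good. I lower step by step, watching the force.

```bash
cat > low.py <<'E'
from h import *
def lower(peg,P0,phis,flim=12):
    d=peg-P0;h=np.arctan2(d[1],d[0]);d/=np.linalg.norm(d);P=peg-.143*d
    f0=np.array(read_ft_force())
    for phi in phis:
        pos,rot=armpose(P,h,phi);movel(pos,rot.as_quat(),speed=.04)
        e=np.array(read_eef_pos());f=np.array(read_ft_force())-f0
        print(phi,np.round((e-pos)*1e3,1),np.round(f,1))
        if f[2]>flim: print("contact");return phi
    return None
E
python3 - <<'E'
from low import *
print(lower(np.array([.613,.0395]),np.array([.4865,-.028]),(.12,.095,.075,.055,.035,.015,0.)))
print(read_time_s(),round(read_finger_gap(),4))
snap("side","s7",(180,90,340,300),3)
E
```

```text
0.12 [ 0.2 -0.   0.1] [ 1.2 -1.3 -0. ]
0.095 [0.4 0.1 0.4] [ 1.6 -0.5 -0.3]
0.075 [-0.2  0.6 -0.3] [ 1.3  0.5 -0.7]
0.055 [-0.3  0.4 -0.4] [ 0.9 -1.  -0.3]
0.035 [-0.4  0.4 -0.5] [ 0.   0.1 -1.3]
0.015 [-0.4  0.3 -0.5] [-0.7 -0.3 -1. ]
0.0 [-0.3  0.2 -0.4] [-2.2 -0.2 -0.4]
None
22.4667 0.0224
```

View pics/s7.png

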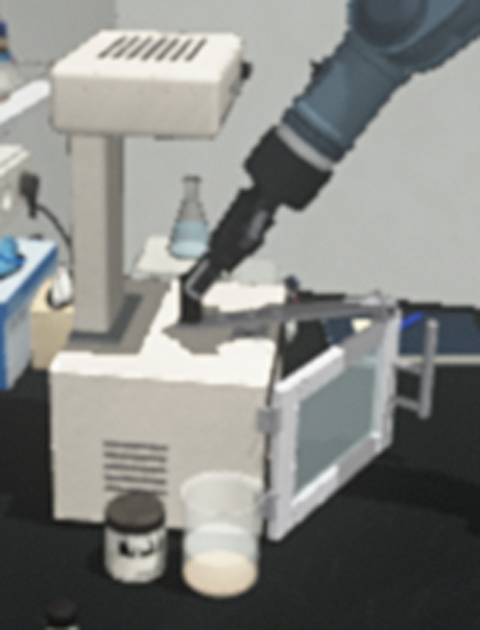

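It went flat with no contact force. I release, retreat along the tool axis and check.

```bash
python3 - <<'E'
from h import *
move_gripper(.05);pause(.2)
rot=R.from_quat(read_tcp_rot());e=np.array(read_eef_pos())
movel(e-.1*rot.apply([0,0,1]),rot.as_quat(),speed=.12)
print(np.round(read_eef_pos(),3),read_time_s(),np.round(read_ft_force(),1))
move_ptp([.40,-.14,.36],qdown(.5,-1))
print(read_time_s())
snap("top","t8",(190,120,350,250),5)
for n in("hole_mid","stay_pivot","peg","handle","knob"):
    d=tip_of("top",n);print(n,[(np.round(x["at"],1).tolist(),round(x["confidence"],2)) for x in d[:1]])
snap("side","s8",(220,150,340,240),6)
for n in("knob","hole_mid","stay_pivot","peg"):
    d=tip_of("side",n);print(n,[(np.round(x["at"],1).tolist(),round(x["confidence"],2)) for x in d[:1]])
E
```

```text
Traceback (most recent call last):
bench.MotionError: the arm cannot follow that straight line within its joint ranges
```

```bash
python3 - <<'E'
from h import *
print(np.round(read_qpos(),2),round(read_finger_gap(),4))
rot=R.from_quat(read_tcp_rot());e=np.array(read_eef_pos());z=rot.apply([0,0,1])
done=False
for L in(.085,.07,.055):
    # progressively relax the lean towards vertical while backing off
    for dl in(0,-.15,-.3):
        r2=rot*R.from_euler('y',0)
        ax=np.cross([0,0,-1.],z);ax/=np.linalg.norm(ax)
        r2=R.from_rotvec(ax*dl)*rot
        try:
            movel(e-L*z,r2.as_quat(),speed=.1);done=True;print("ok",L,dl);break
        except MotionError as x: pass
    if done:break
print(np.round(read_eef_pos(),3),np.round(read_qpos(),2),read_time_s(),np.round(read_ft_force(),1))
E
```

```text
[-1.07  0.24  1.02  2.1  -0.71  0.37 -0.9 ] 0.0499
ok 0.085 -0.3
[0.618 0.059 0.286] [-1.32  0.24  1.33  1.9  -0.37  0.89 -1.22] 24.1 [ 0.3  0.2 -1.1]
```

```bash
python3 - <<'E'
from h import *
for t in([.53,.02,.30],[.55,.03,.29],[.57,.04,.29]):
    try: movel(t,None,speed=.12);print("ok",t);break
    except MotionError as x: print(x)
print(np.round(read_qpos(),2),np.round(read_ft_force(),1))
move_ptp([.40,-.14,.36],qdown(.5,-1))
print(read_time_s())
snap("top","t8",(190,120,350,250),5)
for n in("hole_mid","stay_pivot","peg","handle","knob"):
    d=tip_of("top",n);print(n,[(np.round(x["at"],1).tolist(),round(x["confidence"],2)) for x in d[:1]])
snap("side","s8",(220,150,340,240),6)
for n in("knob","hole_mid","stay_pivot","peg"):
    d=tip_of("side",n);print(n,[(np.round(x["at"],1).tolist(),round(x["confidence"],2)) for x in d[:1]])
E
```

```text
the arm cannot follow that straight line within its joint ranges
the arm cannot follow that straight line within its joint ranges
the arm cannot follow that straight line within its joint ranges
[-1.32  0.24  1.33  1.9  -0.37  0.89 -1.22] [ 0.3  0.2 -1.1]
26.1
hole_mid [([268.4, 198.9], 0.97)]
stay_pivot [([288.8, 240.6], 0.84)]
peg [([268.3, 197.6], 0.72)]
handle [([293.2, 258.3], 0.83)]
knob []
knob [([242.5, 186.1], 0.8)]
hole_mid [([263.8, 198.3], 0.62)]
stay_pivot [([307.8, 188.4], 0.7)]
peg [([243.5, 186.9], 0.32)]
```

View pics/t8.png

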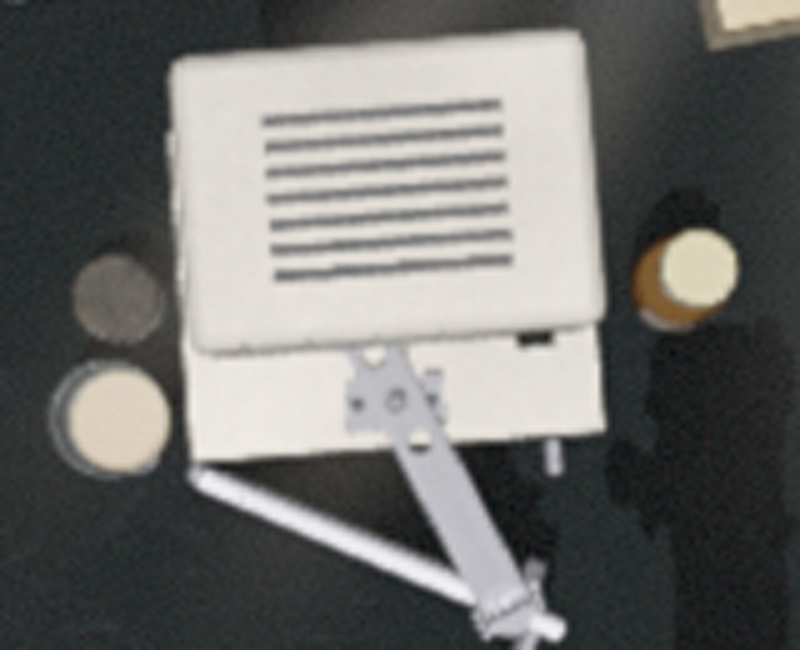

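View pics/s8.png

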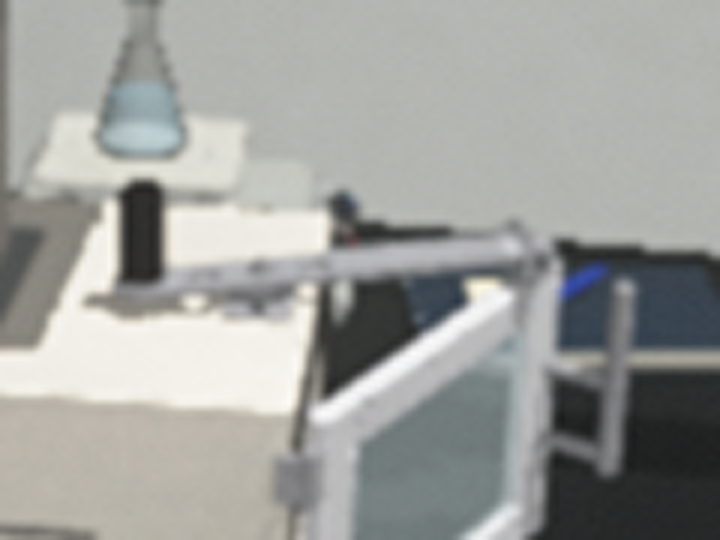

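```bash
python3 - <<'E'
from h import *
pv=np.array([.4869,-.0279]);h=.49
for phi in(0,.05,.1):
    Q=R.from_euler('z',h)*R.from_euler('y',-phi);o=np.array([*pv,.1835])
    print(phi,"top",(proj("side",o+Q.apply([.204,0,.0525]))-[220,150])*6,"bot",(proj("side",o+Q.apply([.204,0,.0025]))-[220,150])*6)
b=lambda x,y,z:back("top",(190+x/5-.4,120+y/5-.4),z)
print("hole px at z .186/.195:",b(397,400,.186),b(397,400,.195),"pivot",b(507,610,.188))
print(np.round(read_ft_force(),1))
for c in("beaker","reagent_bottle","ink_jar"):print(c,[(np.round(d["at"],1).tolist()) for d in tip_of("top",c)[:1]])
sign_off();print(read_time_s())
E
```

```text
0 top [137.83052799 180.46349087] bot [136.75927088 275.97922781]
0.05 top [143.82261062 160.27607102] bot [137.72503388 256.6828358 ]
0.1 top [150.8501307 140.2135934] bot [139.70387408 237.23622593]
hole px at z .186/.195: [0.61310092 0.03736369 0.186     ] [0.61283505 0.03749527 0.195     ] pivot [ 0.48836048 -0.02912153  0.188     ]
[ 0.6  0.1 -0.3]
beaker [[216.1, 204.1]]
reagent_bottle [[324.9, 176.4]]
ink_jar [[213.6, 181.0]]
the job is handed in; nothing more can be done
the job is handed in; nothing more can be done
```

The stay arm's middle hole is down over the peg, the door stands open, and I handed the job in at about 26 s of the 54 s. `sign_off()` gives no verdict, so this rests on my own checks.

I gripped the handle bar and pushed the door in about 4 mm. The latch let go, and I pulled the door to about 0.5 rad. I then took the knob with a leaning gripper, lifted the arm, swung it over the roof and lowered it; there was no contact force on the way down.

**Last checks:**
- **Hole on peg:** the top picture shows the peg tip in the middle hole, at crop pixel (397,400). The other two holes are visible on either side of it.
- **Arm flat:** the knob's top edge sits at row 182 in the side picture. A flat arm predicts 180, and a lift of 0.05 rad would put it at 160. This is only good to about 0.01 rad, so it does not confirm the 0.02 rad limit with much margin.
- **Beaker, bottle and jar:** they sit at the same pixels in the top picture as at the start, within the detector's noise.
- **Robot clear:** the arm is well away, with wrist force near zero.

**Trouble on the way:**
- The straight-line retreats from the knob were refused for joint range. I backed off with the gripper turned more upright, then left by a joint-space move; the readings just before that move and after it showed no contact force.
- One late side-view detection of the peg was wrong, with low confidence (0.32), and I ignored it.
- I did not measure the door's final angle or its speed directly.

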